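Latch the packed robotics kit case

ROBOT

A 6-joint arm with a two-finger parallel gripper is mounted at the origin on the work surface. World frame = base frame: x ahead of the robot, y to its left, z up, the work surface at z = 0. Lengths are in m, angles in rad, forces in N, time in s.
With the tool pointing down it reaches from about 0.25 to 0.775 m from the base axis. Payload 4 kg.
Tool frame: the origin (TCP) lies midway between the tips of the shut fingers; the grasp point (between the pads) lies robot.tcp_to_grasp behind it (robot.tcp_to_grasp is the distance from the TCP to the grasp point, in m); y points along the fingers, x is the direction in which the jaws open and shut, and the axes are right-handed (so a half turn about y gives the same grasp; the last joint's range is limited). The gripper opens to 94 mm and grips with 3 to 60 N. Pads are 16 mm wide; open, the fingers measure 119 mm over their backs; the gripper's body (75 mm by 177 mm) begins 78 mm behind the grasp point.
Start: joints at [1.076, 0.087, 1.371, -0, 1.684, -0.103], TCP at [0.21, 0.508, 0.183] pointing down, gripper open.
Joint ranges: [-3.1, 3.1], [-0.76, 2.03], [0.27, 2.55], [-1.08, 4.22], [0.17, 2.65], [-2.57, 2.57]. Speed limits (rad/s): [2.79, 2.79, 3.14, 3.14, 3.14, 3.14].

INTERFACE

Orientations are given as [roll, pitch, yaw] about the fixed x, y, z axes, in that order (R = Rz(yaw) Ry(pitch) Rx(roll)).
In Python, from bench import robot gives the robot as it stands.
- The arm moves only by the tool arm_command, never from a script. Its argument "series" is text: rows parted by semicolons, each of 7 numbers parted by spaces: the turn, a rotation vector about the tool's x, y, z in rad, then the shift along the tool's x, y, z in m, then the finger opening in m, from 0 to 0.094. A call has 1 to 12 rows; each row shifts and turns the pose as measured when the row begins, along the tool's axes as they then stand; what a row does not reach is not made up. A row lasts 1/10 s, in which the tool goes at most 50 mm and 8.59 degrees, less where a joint would pass 70% of its speed; a pose out of reach is approached as far as the arm can. A call with a gripper value outside its range is refused whole. The fingers move at their own pace and stop on an object; the grip force is fixed at half the most. Time passes only in rows, so rows that do not move let the fingers close. It gives the time, the measured TCP pose, the force and the opening at its end, in the units of the state.
- robot.get_obs(): the state, without advancing time (a new reading comes with each control period).
- robot.snapshot(name): name is "scene" or "top" or "wrist"; returns the picture (384x512x3 uint8, blue, green, red); there is no depth.
- robot.camera_params(name): a dict with "fx", "fy", "cx", "cy" (pixels), "extrinsics" (4x4, takes a point from camera to world coordinates). Camera axes: x right, y up, looking along -z (the intrinsics and any distortion apply to the point x, -y, -z); pixel columns grow to the right and rows downward; lengths in m; the calibration is good to about 2 mm. A picture is of the moment at which its call begins: read the wrist's pose just before it. camera_params takes no time and is no camera call; for the wrist camera it gives the pose at the moment of the call.
- robot.close_job(): hands the job in, once; it reports no verdict.
Trained networks look in the newest picture that a camera, given by its name, has taken for a name from the list of things; names that differ only in an ending like _2 or _b are one class to them, and where a whole thing is asked for, a point or a joint stands for the part that bears it (a point fixed in the world has none). Each returns a list of dicts, best first, with "score" (0 to 1); they miss things now and then, are a little off and sometimes report something else, mostly with a low value. They report only what shows in the picture. A call takes as long as a camera call.
- robot.spot_in(camera, target): "centre" ([x, y, z] in m, in the coordinates of the camera as it stood for that picture, good to about 4 mm: the middle of the surface that is visible of it).
The state is a dict: "time": time; "joint_positions": joint angles; "qvel": joint speeds; "joint_torque": joint torques, N m; "tool_pos": TCP position; "ee_rot": TCP orientation; "wrist_force": force on the tool from outside, world axes, zero at the start; "wrist_torque": the same for the moment, N m; "width": finger opening in m.
Only numpy, scipy, OpenCV 4.12 (cv2) and the standard library are available. Lean on these libraries where they do the work, as an engineer would, in place of code of your own. Each camera call takes 0.05 s, during which the arm holds its last target.

TASK

The longer of the two kit cases is packed and ready to go back to the store: fold the raised loop of its draw latch down so that its hook drops behind the keeper bar on the lid, then swing the lever back and down until it snaps over centre and lies flat, clamping the lid. Do not touch the shorter case, which is still being filled.

Things in the scene. Friction and masses are not known exactly. Their poses are not given: they have to be found in the camera images.
- long_keeper (a point): Keeper of the long case: steel bar, 8 mm thick, 26 mm long, its middle (this point) 12 mm above the grey lid and 31 mm above the deck under the latch. x runs level from latch to keeper, y along the bar, z up. While the latch is open its lever pivots about y at (-75, 0, -16) mm in this frame; clamping draws the lid about 6 mm towards -x against a stiff seal. The case is flat, black, fixed, 300 x 150 mm.
- long_lever (a joint): Angle q of its latch lever, rad. 0 closed: flat, pointing along -x of the keeper frame; 1.57 upright; to 2.4 leaning to the keeper. Starts at 1.75 to 2.15, stays where left. Steel tongue 24 mm wide, 68 mm from pivot to end; outer face (top when closed) 8 mm off the pivot. Hooked, it takes up to 6 N near its end and snaps shut below 0.3. Loop pin: x=-20cos(q-0.52), z=20sin(q-0.52) mm from pivot.
- long_hook (a point): Hook end of its loop: two rods from the pin, either side of the lever, to a steel plate 44 mm wide, 64 to 98 mm from the pin, with an 11 mm lip bent down at the end. The point: top face, 90 mm from the pin. x away from the pin, z out of the top face. Starts near upright, top face away from the keeper; pushed over it drops below about 1.1 rad of slope. Hooked: plate on the bar, lip beyond it, point 7 mm above its middle.
- short_case: The shorter kit case, 220 x 150 mm, fixed, 45 mm high at the deck and 65 mm at the lid, with an open latch like that of the long case (300 mm), its loop up to 180 mm above the desk. Origin on the desk under its keeper bar; x from latch to keeper, z up; it reaches from -150 to 80 mm in x. Not to be touched.

How it is judged:
By the outcome, as a careful person would: the job done as asked, in the order asked, and still so for the second after the job is handed in, with the robot touching nothing.
It also fails if it takes over 42 s, if anything falls off the work surface, if the arm or the gripper's body presses on something with over 40 N, if the wrist force passes 120 N, or if a joint passes its speed limit or range.

## Working session

There is one attempt and no reset: what is moved stays moved. The work goes in short steps, Python scripts to look and compute and a tool call to move; the robot and the scene stay as the last step left them, time stands still between calls to the robot, and variables do not carry over. Pictures are saved under pics/ and viewed, and the job is handed in when it is done.

Besides the shell and the picture viewer there is one more tool, called after ">>>" as name(argument=value, ...) on one line, values as JSON. arm_command: Moves the arm, as the interface text tells. Its arguments: {"type":"object","properties":{"series":{"type":"string"}},"required":["series"]}

```bash
mkdir -p pics; ls; cat > h.py <<'E'
import numpy as np, cv2
from scipy.spatial.transform import Rotation as R
from bench import robot
def snap(cam,name):
    p=robot.camera_params(cam); im=np.array(robot.snapshot(cam)); cv2.imwrite(f'pics/{name}.png',im); return im,p
def ray(p,u,v):
    E=np.array(p['extrinsics']); d=np.array([(u-p['cx'])/p['fx'],-(v-p['cy'])/p['fy'],-1.0]); return E[:3,3],E[:3,:3]@d
def atz(p,u,v,z):
    o,d=ray(p,u,v); return o+d*(z-o[2])/d[2]
def proj(p,X):
    E=np.array(p['extrinsics']); c=E[:3,:3].T@(np.array(X)-E[:3,3]); return np.array([p['cx']+p['fx']*c[0]/-c[2],p['cy']-p['fy']*c[1]/-c[2]])
def tow(p,c):
    E=np.array(p['extrinsics']); return E[:3,:3]@np.array(c)+E[:3,3]
E
python3 - <<'E'
from h import *
print(robot.get_obs()); print(robot.tcp_to_grasp)
for c in ['scene','top','wrist']:
    im,p=snap(c,c+'0')
    print(c,{k:np.round(v,3).tolist() for k,v in p.items()})
    for t in ['long_keeper','long_lever','long_hook','short_case']:
        try:
            for d in robot.spot_in(c,t)[:3]: print(c,t,round(d['score'],2),np.round(tow(p,d['centre']),4))
        except Exception as e: print(c,t,e)
print(robot.get_obs()['time'])
E
```

```text
pics
{'time': 0.0, 'joint_positions': array([ 1.07588468e+00,  8.79592500e-02,  1.37224861e+00,  4.49637310e-07,
        1.68356085e+00, -1.03120253e-01]), 'qvel': array([-0.001136  , -0.00069581,  0.00035284,  0.00110711, -0.00059143,
       -0.00228927]), 'joint_torque': array([-1.32293040e-03, -3.40180528e+01, -3.02420104e+01,  7.14631914e-02,
        3.30667372e-02, -1.68807342e-04]), 'tool_pos': array([0.20974932, 0.50780045, 0.18170475]), 'ee_rot': array([-1.57057188,  0.00216445,  1.17900523]), 'wrist_force': array([-0.30284332, -0.13410722,  0.26421208]), 'wrist_torque': array([-0.01917248, -0.00602574,  0.0331875 ]), 'width': 0.0938841786748709}
0.0188
scene {'fx': 421.613, 'fy': 421.613, 'cx': 253.13, 'cy': 184.283, 'extrinsics': [[-0.85, -0.29, 0.441, 0.931], [0.528, -0.459, 0.715, 0.53], [-0.005, 0.84, 0.543, 0.474], [0.0, 0.0, 0.0, 1.0]]}
scene long_keeper 0.74 [ 0.6889 -0.1531  0.0648]
scene long_lever 0.76 [ 0.5641 -0.2038  0.1281]
scene long_hook 0.65 [ 0.5572 -0.2096  0.1542]
scene short_case 0.94 [0.6138 0.2341 0.0625]
top {'fx': 393.153, 'fy': 393.153, 'cx': 256.713, 'cy': 190.562, 'extrinsics': [[-0.01, 0.992, -0.13, 0.49], [-1.0, -0.01, 0.003, -0.005], [0.002, 0.13, 0.992, 0.891], [0.0, 0.0, 0.0, 1.0]]}
top long_keeper 0.96 [ 0.6775 -0.1737  0.059 ]
top long_lever 0.8 [ 0.5668 -0.2107  0.1224]
top long_hook 0.69 [ 0.5603 -0.2093  0.1772]
top short_case 0.57 [0.5715 0.2079 0.0641]
wrist {'fx': 306.295, 'fy': 306.295, 'cx': 259.595, 'cy': 189.908, 'extrinsics': [[0.382, -0.885, -0.265, 0.132], [0.924, 0.366, 0.109, 0.54], [0.0, -0.287, 0.958, 0.384], [0.0, 0.0, 0.0, 1.0]]}
wrist short_case 0.71 [0.4516 0.2544 0.0154]
0.75
```

View pics/scene0.png

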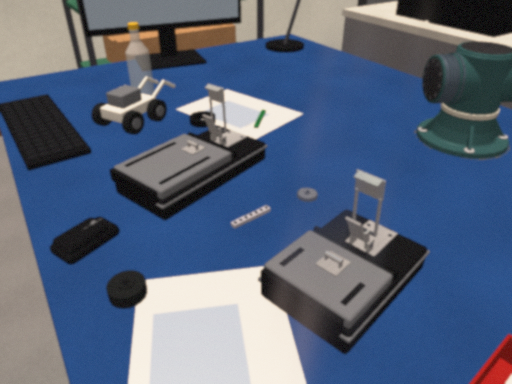

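View pics/top0.png

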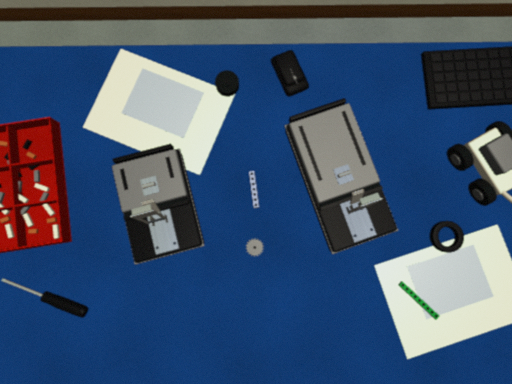

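The scene picture shows the long case at the upper middle (keeper near (190,146), loop (215,100)). In the top view it sits at right, with keeper about (344,175) and latch about (360,205). I'll zoom in.

```bash
python3 - <<'E'
import cv2
a=cv2.imread('pics/top0.png')[90:265,275:410]; cv2.imwrite('pics/topz.png',cv2.resize(a,None,fx=3.4,fy=3.4,interpolation=cv2.INTER_CUBIC))
a=cv2.imread('pics/scene0.png')[70:220,100:280]; cv2.imwrite('pics/scz.png',cv2.resize(a,None,fx=4,fy=4,interpolation=cv2.INTER_CUBIC))
E
```

```text
(no output)
```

View pics/topz.png

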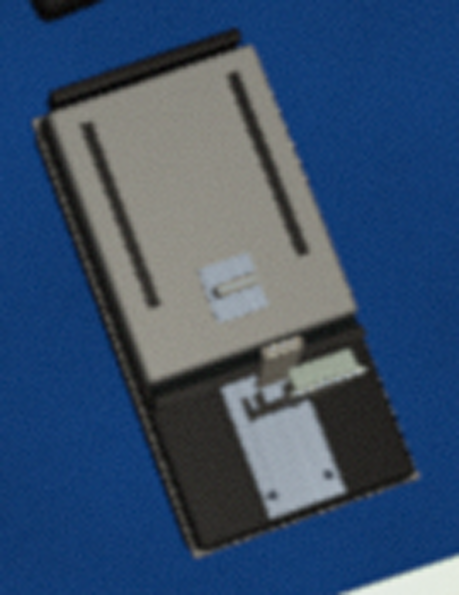

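View pics/scz.png

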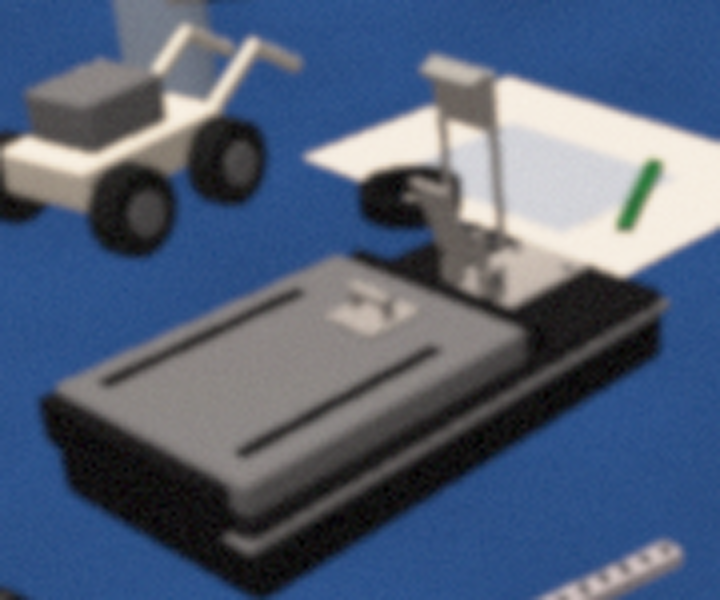

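```bash
cat >> h.py <<'E'
def tri(pp):
    A=np.zeros((3,3));b=np.zeros(3)
    for p,u,v in pp:
        o,d=ray(p,u,v);d/=np.linalg.norm(d);M=np.eye(3)-np.outer(d,d);A+=M;b+=M@o
    x=np.linalg.solve(A,b);return x,[np.round(proj(p,x)-[u,v],1) for p,u,v in pp]
E
python3 - <<'E'
from h import *
T=robot.camera_params('top');S=robot.camera_params('scene')
t=lambda x,y:(T,275+x/3.4,90+y/3.4); s=lambda x,y:(S,100+x/4,70+y/4)
print('keeper',tri([t(236,286),s(371,299)]))
print('lid far left',tri([t(250,45),s(60,393)]) , tri([t(250,45),s(340,255)]))
print('hook L/R mid',tri([t(325,370),s(458,72)]))
print('lever end',tri([t(284,345),s(428,188)]))
for z in (.03,.04,.05,.06):
  L=[atz(*t(*a),z) for a in [(45,120),(150,383),(250,45),(355,310)]]
  for i in (0,2):
    d=L[i]-L[i+1]; print(z,np.arctan2(d[1],d[0]),np.linalg.norm(d))
  d=L[0]-L[2];print(np.linalg.norm(d),np.arctan2(d[1],d[0])-np.pi/2)
  d=L[1]-L[3];print(np.linalg.norm(d),np.arctan2(d[1],d[0])-np.pi/2)
# base
for a in [(200,555),(415,478),(35,120)]: print(a, atz(*t(*a),.03))
E
```

```text
keeper (array([ 0.6306928 , -0.19310239,  0.07166923]), [array([ 0., -0.]), array([0., 0.])])
lid far left (array([ 0.79016137, -0.21108073,  0.05746713]), [array([-0.2,  0.5]), array([-0.6, -0.2])]) (array([ 0.70953528, -0.15624416,  0.15387394]), [array([-15.3,  23.5]), array([-27.1, -10.6])])
hook L/R mid (array([ 0.56507194, -0.21474361,  0.17376609]), [array([-0.6,  0.9]), array([-0.9, -0.2])])
lever end (array([ 0.58730161, -0.20903267,  0.11719502]), [array([-0.1,  0.2]), array([-0.2, -0. ])])
0.03 0.3502880164658761 0.18741222324047213
0.03 0.327692679499216 0.19010433059783466
0.14713497439061748 0.34954152733473554
0.14286636277212048 0.33101416020719565
0.04 0.3502880164658761 0.18523470305709855
0.04 0.32769267949921543 0.18789553114139623
0.14542543073932312 0.3495415273347362
0.14120641560814973 0.33101416020719476
0.05 0.3502880164658763 0.18305718287372497
0.05 0.3276926794992156 0.18568673168495772
0.14371588708802882 0.34954152733473687
0.13954646844417912 0.3310141602071943
0.06 0.3502880164658761 0.1808796626903516
0.06 0.32769267949921593 0.1834779322285191
0.14200634343673435 0.349541527334736
0.1378865212802085 0.331014160207195
(200, 555) [ 0.46446443 -0.17291372  0.03      ]
(415, 478) [ 0.51180683 -0.3125546   0.03      ]
(35, 120) [ 0.75078629 -0.07352736  0.03      ]
```

The keeper comes out at about (0.631, -0.193, 0.071) with a yaw of about 0.34. The lever end is at about (0.587, -0.209, 0.117), which gives q≈2.0, inside the stated range, and the hook top at z≈0.174 matches the stated sizes. First I rise clear of the short case, shut the fingers and yaw the tool to 0.34.

>>> arm_command(series="0 0.14 0 0 -0.04 0 0; 0 0.14 0 0 -0.04 0 0; 0 0.14 0 0 -0.04 0 0; 0 0.14 0 0 -0.02 0 0; 0 0.14 0 0 0 0 0; 0 0.14 0 0 0 0 0; 0 0 0 0 0 0 0")

```text
time: 1.45
tool_pos: [0.2093, 0.507, 0.3261]
ee_rot: [-1.574, 0.003, 0.306]
wrist_force: [-0.6, 0.4, 0.4]
width: 0.0415
```

```bash
cat >> h.py <<'E'
K=np.array([.631,-.193,.070]);YAW=.34
def lat(X,K=None):  # world->keeper frame
    K=globals()['K'] if K is None else K
    return R.from_euler('z',YAW).inv().apply(np.array(X)-K)
def wor(l): return R.from_euler('z',YAW).apply(l)+K
def to(l,yaw=None):
    o=robot.get_obs();Rt=R.from_euler('xyz',o['ee_rot'])
    tgt=R.from_euler('xyz',[-np.pi/2,0,YAW if yaw is None else yaw])
    print('t',round(o['time'],2),'lat',np.round(1000*lat(o['tool_pos']),1),'F',np.round(R.from_euler('z',YAW).inv().apply(o['wrist_force']),1),'rot err',np.round((Rt.inv()*tgt).as_rotvec(),3),'shift',np.round(Rt.inv().apply(wor(np.array(l)/1000)-o['tool_pos']),4))
E
python3 -c "
from h import *
to([-110,0,230]); print(robot.get_obs()['joint_positions'],robot.get_obs()['tool_pos'],robot.get_obs()['width'])"
```

```text
t 1.45 lat [-164.1  800.6  256.1] F [-0.4  0.6  0.4] rot err [ 0.003 -0.034 -0.003] shift [ 0.0816  0.0285 -0.7982]
[1.07590030e+00 1.06029674e-01 1.06795124e+00 3.55492977e-05
 1.97236832e+00 7.70255740e-01] [0.20931968 0.50704771 0.32613673] 0.0415364058275036
```

>>> arm_command(series="0 -0.034 0 0.005 0 -0.047 0; 0 0 0 0.005 0 -0.047 0; 0 0 0 0.005 0 -0.047 0; 0 0 0 0.005 0 -0.047 0; 0 0 0 0.005 0 -0.047 0; 0 0 0 0.005 0 -0.047 0; 0 0 0 0.005 0 -0.047 0; 0 0 0 0.005 0 -0.047 0; 0 0 0 0.005 0 -0.047 0; 0 0 0 0.005 0 -0.047 0; 0 0 0 0.005 0 -0.047 0; 0 0 0 0 0 0 0")

```text
time: 2.65
tool_pos: [0.4476, 0.0254, 0.3212]
ee_rot: [-1.577, 0.01, 0.389]
wrist_force: [0.2, 1.1, 0.1]
width: 0.0002
```

```bash
python3 -c "
from h import *
to([-110,0,130])"
```

```text
t 2.65 lat [-100.1  267.1  251.2] F [0.6 1.  0.1] rot err [ 0.006  0.049 -0.01 ] shift [-0.0216  0.1229 -0.2656]
```

>>> arm_command(series="0 0.049 0 -0.003 0.007 -0.045 0; 0 0 0 -0.005 0.007 -0.045 0; 0 0 0 -0.005 0.007 -0.045 0; 0 0 0 -0.005 0.007 -0.045 0; 0 0 0 -0.005 0.007 -0.045 0; 0 0 0 -0.005 0 -0.03 0; 0 0 0 0 0 0 0")

```text
time: 3.35
tool_pos: [0.5116, -0.2258, 0.2843]
ee_rot: [-1.57, 0.009, 0.365]
wrist_force: [-0.6, 0.9, -0.9]
width: 0.0005
```

```bash
python3 -c "
from h import *
im,p=snap('wrist','w1');T=robot.camera_params('top')
for t in ['long_keeper','long_lever','long_hook']:
    for d in robot.spot_in('wrist',t)[:3]: print(t,round(d['score'],2),np.round(tow(p,d['centre']),4),np.round(1000*lat(tow(p,d['centre']))),proj(p,tow(p,d['centre'])))
to([-110,0,80])
cv2.imwrite('pics/w1z.png',cv2.resize(im,(800,600)))
"
```

```text
long_keeper 0.91 [ 0.6791 -0.1677  0.0608] [54.  8. -9.] [387.37778659 164.72172153]
long_lever 0.73 [ 0.557  -0.2111  0.1591] [-76.   8.  89.] [304.46939497 180.35087337]
long_hook 0.9 [ 0.5625 -0.2101  0.1725] [-70.   7. 103.] [311.3215637  184.51818846]
t 3.55 lat [-122.2   12.5  216.5] F [-0.2  0.4  0.7] rot err [ 0.     0.028 -0.006] shift [ 0.0127  0.1364 -0.0129]
```

View pics/w1z.png

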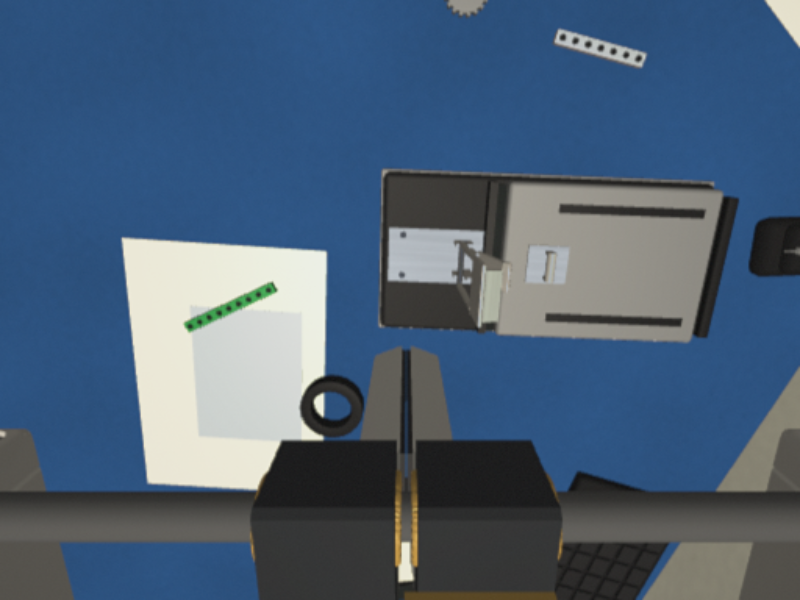

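The picture shows the keeper bar near (549,266), the loop plate near (488,292) leaning slightly to the lid, and the shut fingertips at (406,350). Next I refine the keeper and axis using all three views.

```bash
python3 -c "
from h import *
T=robot.camera_params('top');S=robot.camera_params('scene');W=robot.camera_params('wrist')
t=lambda x,y:(T,275+x/3.4,90+y/3.4); s=lambda x,y:(S,100+x/4,70+y/4); w=lambda x,y:(W,x*.64,y*.64)
x,e=tri([t(236,286),s(371,299),w(549,266)]);print(x,e)
print(tri([t(236,286),w(549,266)]))
print(tri([t(250,45),w(693,340)]), 'far lid corner')
print(tri([t(325,370),w(488,292)]),'plate')
z=.057
for a,b in [((506,183),(722,190)),((497,333),(693,340))]:
  d=atz(*w(*b),z)-atz(*w(*a),z);print(np.arctan2(d[1],d[0]),np.linalg.norm(d))
for a,b in [((383,170),(714,184)),((380,325),(500,330))]:
  d=atz(*w(*b),.035)-atz(*w(*a),.035);print(np.arctan2(d[1],d[0]),np.linalg.norm(d))
a=atz(*w(549,252),.072);b=atz(*w(549,280),.072);print(a,b,np.linalg.norm(a-b),np.arctan2(*(a-b)[1::-1])-np.pi/2)
print('plate L/R',[np.round(1000*lat(atz(*w(*q),.16))) for q in [(470,265),(500,265)]])
"
```

```text
[ 0.6315076  -0.19005167  0.07375579] [array([-1.2, -0.6]), array([ 0.2, -0.2]), array([-1.3,  1.4])]
(array([ 0.62602509, -0.18672691,  0.09352832]), [array([-0.6,  0.4]), array([0.2, 1.1])])
(array([ 0.78147825, -0.20345518,  0.08235645]), [array([-0.9,  0.3]), array([-0.1,  1.4])]) far lid corner
(array([ 0.56350131, -0.20855061,  0.18749813]), [array([-1.8,  1. ]), array([0.4, 3.4])]) plate
0.3367923270407456 0.18952145282218844
0.33207881500201075 0.18862492207432233
0.32729900400016604 0.3040244149251847
0.32579924564415297 0.12078178095446128
[ 0.62738106 -0.17639799  0.072     ] [ 0.63856591 -0.1993421   0.072     ] 0.025525140487120245 0.4535832944797402
plate L/R [array([-79.,  23.,  90.]), array([-58.,  24.,  90.])]
```

```bash
sed -i 's/^K=.*/K=np.array([.632,-.190,.072]);YAW=.33/' h.py; python3 -c "
from h import *
to([-115,0,75])"
```

```text
t 3.55 lat [-124.2    8.8  214.5] F [-0.2  0.4  0.7] rot err [ 0.     0.038 -0.006] shift [ 0.0097  0.1394 -0.0091]
```

>>> arm_command(series="0 0.038 0 0.002 0.03 -0.004 0; 0 0 0 0.002 0.04 -0.005 0; 0 0 0 0.002 0.04 0 0; 0 0 0 0 0.03 0 0; 0 0 0 0 0 0 0")

```text
time: 4.05
tool_pos: [0.5232, -0.2203, 0.15]
ee_rot: [-1.58, -0.005, 0.345]
wrist_force: [-0.6, 0.6, -0.8]
width: 0.0006
```

```bash
python3 -c "
from h import *
to([-50,0,72])
im,p=snap('wrist','w2');cv2.imwrite('pics/w2z.png',cv2.resize(im,(800,600)))"
```

```text
t 4.05 lat [-112.8    6.6   78. ] F [-0.4  0.8 -0.8] rot err [0.009 0.015 0.005] shift [ 0.0627  0.0063 -0.0074]
```

View pics/w2z.png

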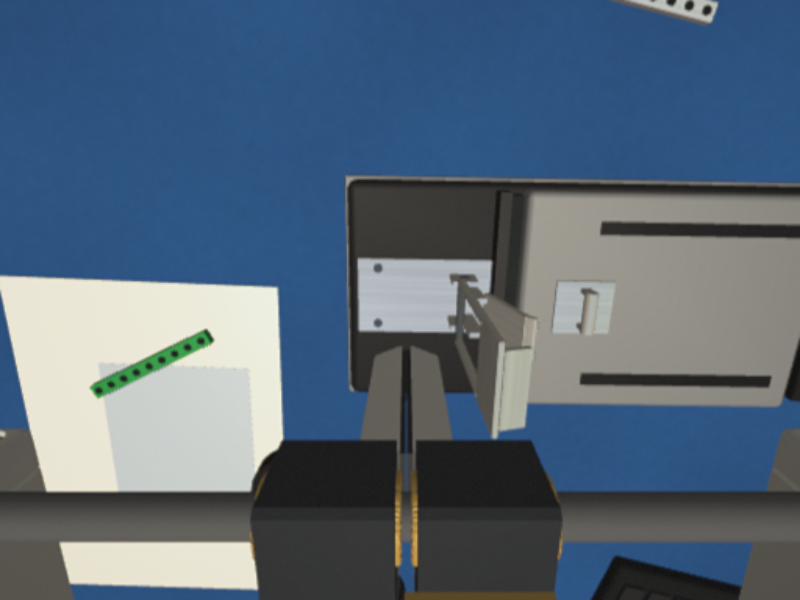

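The fingers are beside the loop plate, which spans (480,325)–(525,435), and at its height. I now push towards the keeper in small rows.

>>> arm_command(series="0 0.015 0 0.012 0.002 -0.004 0; 0 0 0 0.012 0.002 -0.003 0; 0 0 0 0.012 0 0 0; 0 0 0 0.01 0 0 0; 0 0 0 0.01 0 0 0; 0 0 0 0 0 0 0")

```text
time: 4.7
tool_pos: [0.5906, -0.2079, 0.1605]
ee_rot: [-1.596, -0.022, 0.333]
wrist_force: [-0.2, -0.6, 0.6]
width: 0.0007
```

```bash
python3 -c "
from h import *
to([-40,0,72])
im,p=snap('wrist','w3');cv2.imwrite('pics/w3z.png',cv2.resize(im,(800,600)))"
```

```text
t 4.7 lat [-45.   -3.5  88.5] F [-0.4 -0.5  0.6] rot err [0.025 0.002 0.022] shift [0.0047 0.0165 0.0039]
```

View pics/w3z.png

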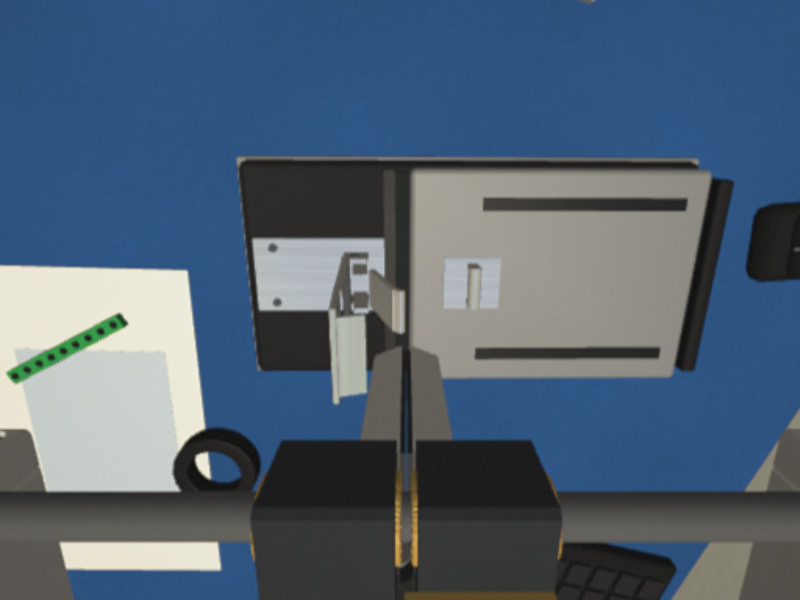

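In the picture the fingers appear to be on the lid side of the loop, with the plate at (350,355) on the left. I'll check with the other cameras.

```bash
python3 -c "
from h import *
im,p=snap('scene','s3');cv2.imwrite('pics/s3z.png',cv2.resize(im[40:200,80:290],None,fx=3.6,fy=3.6,interpolation=cv2.INTER_CUBIC))
print(robot.spot_in('scene','long_hook')[:1])
for d in robot.spot_in('scene','long_hook')[:2]:print(d['score'],1000*lat(tow(p,d['centre'])))
print(proj(p,robot.get_obs()['tool_pos']))
"
```

```text
[{'centre': [-0.0729, 0.1745, -0.8666], 'score': 0.74}]
0.74 [-73.43108121   6.04132789  78.20637934]
[204.94531225  97.43577233]
```

View pics/s3z.png

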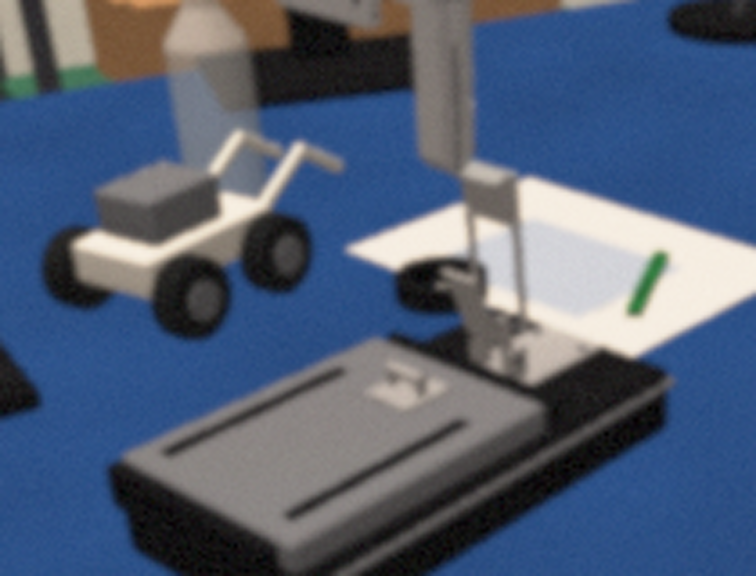

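```bash
python3 -c "
from h import *
o=robot.get_obs();Rt=R.from_euler('xyz',o['ee_rot']);P=o['tool_pos']
W=robot.camera_params('wrist');T=robot.camera_params('top');S=robot.camera_params('scene')
for d in (0,-.0188,-.025):
  X=P+Rt.apply([0,d,0]);print(d,proj(W,X)/.64,proj(T,X),(proj(S,X)-[80,40])*3.6)
print(o['joint_positions'],P,o['ee_rot'],o['width'])
im,p=snap('top','t3');cv2.imwrite('pics/t3z.png',cv2.resize(im[110:260,270:420],None,fx=4,fy=4,interpolation=cv2.INTER_CUBIC))
"
```

```text
0 [406.80486034 347.19355471] [364.08499064 188.03820855] [449.80312408 206.7687804 ]
-0.0188 [406.94133858 364.78073743] [366.73011046 186.91542516] [448.5902263  174.41718366]
-0.025 [406.9919531  371.30314617] [367.63286359 186.53223034] [448.1837331  163.57479917]
[-0.42915659  0.23302334  1.24959462 -0.00368725  1.62778857 -0.76011129] [ 0.58861775 -0.20861832  0.16011944] [-1.59494961 -0.02006975  0.33092965] 0.00024372957811141763
```

View pics/t3z.png

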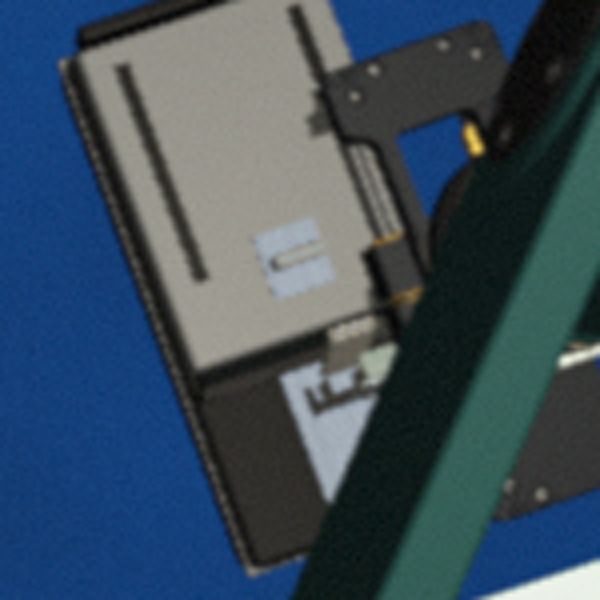

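The reported TCP projects to (450,207) in the scene crop, but the visible fingertip ends near (450,165). I need to find where this discrepancy comes from.

```bash
python3 -c "
from h import *
T=robot.camera_params('top');S=robot.camera_params('scene');W=robot.camera_params('wrist')
t=lambda x,y:(T,275+x/3.4,90+y/3.4); s=lambda x,y:(S,100+x/4,70+y/4); w=lambda x,y:(W,x*.64,y*.64)
pairs={'keeper':(t(236,286),s(371,299),(474,287)),'lidBR':(t(355,310),s(340,255),(412,375)),'lidTR':(t(250,45),s(60,393),(0,0)),'lidBL':(t(150,383),s(528,325),(410,170)),'slotR1':(t(303,252),s(298,293),(478,352)),'slotL1':(t(153,303),s(436,350),(485,203)),'slotL0':(t(88,126),s(242,454),(686,203)),'slotR0':(t(235,75),s(108,383),(657,352))}
for k,(a,b,c) in pairs.items():
  x,e=tri([a,b]);print(k,np.round(x,4),e,'wrist pred',proj(W,x)/.64,'seen',c, np.round(1000*lat(x)))
"
```

```text
keeper [ 0.6307 -0.1931  0.0717] [array([ 0., -0.]), array([0., 0.])] wrist pred [475.06633253 287.4310745 ] seen (474, 287) [-2. -3. -0.]
lidBR [ 0.6158 -0.2692  0.0616] [array([-0.2,  0.3]), array([-0.3, -0.1])] wrist pred [412.39485862 376.48555205] seen (412, 375) [-41. -70. -10.]
lidTR [ 0.7902 -0.2111  0.0575] [array([-0.2,  0.5]), array([-0.6, -0.2])] wrist pred [671.87984607 373.32400328] seen (0, 0) [143. -71. -15.]
lidBL [ 0.5705 -0.1383  0.0643] [array([-0.3,  0.4]), array([-0.5, -0.1])] wrist pred [412.87337267 169.59979399] seen (410, 170) [-41.  69.  -8.]
slotR1 [ 0.6534 -0.2383  0.0618] [array([-0.1,  0.1]), array([-0.1, -0. ])] wrist pred [479.40398265 353.59113572] seen (478, 352) [  5. -53. -10.]
slotL1 [ 0.6209 -0.142   0.0632] [array([-0.2,  0.4]), array([-0.5, -0.1])] wrist pred [488.60855838 202.87686504] seen (485, 203) [ 5. 49. -9.]
slotL0 [ 0.7369 -0.1048  0.0615] [array([-0.,  0.]), array([-0., -0.])] wrist pred [682.79599821 205.96829282] seen (686, 203) [127.  47. -10.]
slotR0 [ 0.769  -0.1997  0.062 ] [array([-0.1,  0.3]), array([-0.4, -0.1])] wrist pred [656.36194204 353.38015671] seen (657, 352) [126. -54. -10.]
```

All three cameras agree on the case, so the wrist calibration is good. Next I check how long the fingers really are.

```bash
python3 -c "
import cv2
a=cv2.imread('pics/s3.png')[30:110,170:250];b=cv2.imread('pics/w3.png')[210:290,220:300]
import numpy as np
cv2.imwrite('pics/z3.png',np.hstack([cv2.resize(x,(400,400),interpolation=cv2.INTER_CUBIC) for x in (a,b)]))"
```

```text
(no output)
```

View pics/z3.png

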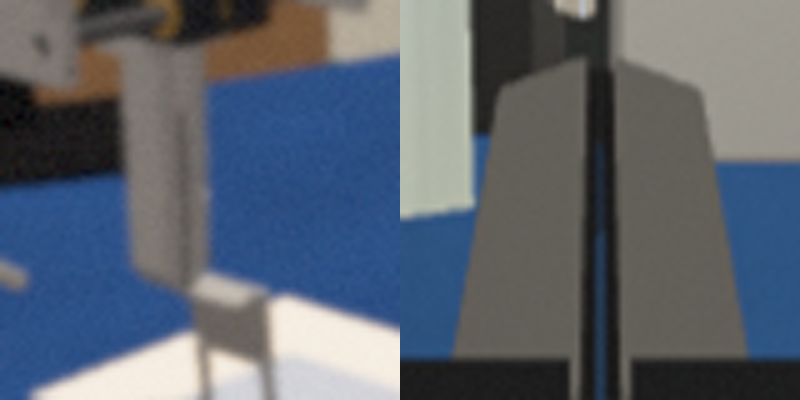

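```bash
python3 -c "
from h import *
S=robot.camera_params('scene');W=robot.camera_params('wrist')
o=robot.get_obs();Rt=R.from_euler('xyz',o['ee_rot'])
for sp in [(208,88),(203,87)]:
  for wp in [(258.5,222),(258.5,216),(258.5,228)]:
    x,e=tri([(S,*sp),(W,*wp)]);print(x,e,'tool frame off mm',1000*Rt.inv().apply(x-o['tool_pos']))
print(np.linalg.norm(W['extrinsics'][:3,3]-o['tool_pos']),1000*Rt.inv().apply(W['extrinsics'][:3,3]-o['tool_pos']))
E=np.array(W['extrinsics']);print((Rt.inv()*R.from_matrix(E[:3,:3])).as_matrix().round(3))
"
```

```text
[ 0.58406826 -0.20031834  0.18138153] [array([0.2, 0.1]), array([0.3, 0.4])] tool frame off mm [ -1.03849092 -21.51807361   8.81195174]
[ 0.58396087 -0.19722667  0.1818302 ] [array([0.9, 0.3]), array([1.8, 2.4])] tool frame off mm [ -0.12738287 -22.01960111  11.75976711]
[ 0.58418306 -0.20338546  0.1810068 ] [array([-0.6, -0.2]), array([-1.1, -1.5])] tool frame off mm [ -1.93314586 -21.09064475   5.88317522]
[ 0.58823363 -0.20335267  0.18167777] [array([2.6, 0.9]), array([5. , 6.7])] tool frame off mm [  1.92132767 -21.6531462    4.58508742]
[ 0.58812936 -0.20010492  0.18227621] [array([3.3, 1. ]), array([6.6, 8.6])] tool frame off mm [  2.88907393 -22.30681878   7.67588481]
[ 0.58834514 -0.20658667  0.18114931] [array([1.8, 0.6]), array([3.5, 4.8])] tool frame off mm [  0.96630313 -21.06944789   1.50325425]
0.21747096460452336 [  -0.63464168 -200.67297857   83.80676195]
[[ 1.     0.001 -0.001]
 [-0.001  0.287 -0.958]
 [-0.     0.958  0.287]]
```

Triangulating the visible tip puts it about 21 mm behind the reported TCP (z≈0.181 m). That means the fingers passed just over the loop without touching it, so nothing has moved. I go back and retry about 20 mm lower, a height that is safe under either reading.

>>> arm_command(series="0.025 0 0.022 0 -0.03 0.002 0; 0 0 0 -0.03 -0.01 0 0; 0 0 0 -0.03 0 0 0; 0 0 0 -0.015 0 0 0; 0 0 0 0 0 0 0")

```text
time: 5.45
tool_pos: [0.511, -0.2312, 0.1986]
ee_rot: [-1.565, 0.008, 0.329]
wrist_force: [0.3, 0.7, 0.6]
width: 0.0006
```

```bash
sed -i 's/^K=.*/K=np.array([.631,-.192,.0715]);YAW=.332/' h.py; python3 -c "
from h import *
to([-115,0,57])"
```

```text
t 5.45 lat [-126.2    2.   127.1] F [0.5 0.5 0.6] rot err [-0.006 -0.003 -0.008] shift [ 0.0118  0.07   -0.0024]
```

>>> arm_command(series="-0.006 -0.003 -0.008 0.005 0.03 -0.002 0; 0 0 0 0.003 0.025 0 0; 0 0 0 0 0.015 0 0; 0 0 0 0 0 0 0")

```text
time: 5.85
tool_pos: [0.5214, -0.2301, 0.1272]
ee_rot: [-1.572, -0.005, 0.331]
wrist_force: [-0.6, 0.4, -0.2]
width: 0.0007
```

```bash
python3 -c "
from h import *
to([-115,0,57])
im,p=snap('scene','s4');a=cv2.resize(im[40:180,140:300],None,fx=3.5,fy=3.5,interpolation=cv2.INTER_CUBIC);cv2.imwrite('pics/s4z.png',a)
"
```

```text
t 5.85 lat [-116.    -0.3   55.7] F [-0.5  0.6 -0.2] rot err [ 0.002 -0.001  0.005] shift [ 0.0011 -0.0013  0.0003]
```

View pics/s4z.png

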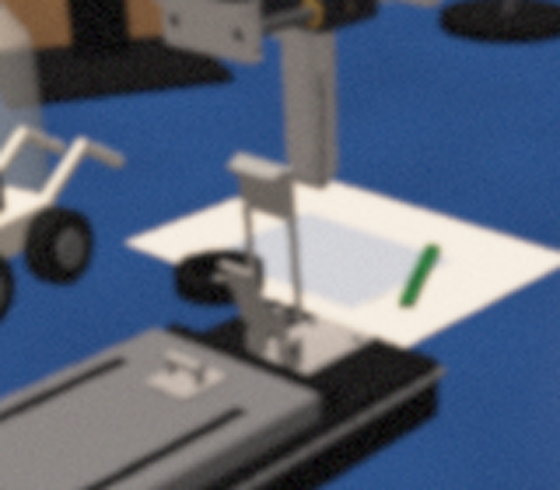

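The tip (310,183) is now level with the plate's lower half (265,185), behind it. I push towards the keeper.

>>> arm_command(series="0 0 0 0.012 0.004 0 0; 0 0 0 0.012 0.002 0 0; 0 0 0 0.012 0 0 0; 0 0 0 0.012 0 0 0; 0 0 0 0 0 0 0")

```text
time: 6.4
tool_pos: [0.5751, -0.2135, 0.1262]
ee_rot: [-1.578, -0.013, 0.332]
wrist_force: [-0.2, 0.1, -0.4]
width: 0.0006
```

```bash
python3 -c "
from h import *
to([-40,0,52])
im,p=snap('wrist','w5');cv2.imwrite('pics/w5z.png',cv2.resize(im,(800,600)))
"
```

```text
t 6.4 lat [-59.8  -2.1  54.7] F [-0.1  0.1 -0.4] rot err [ 0.008 -0.     0.013] shift [0.0198 0.003  0.0021]
```

View pics/w5z.png

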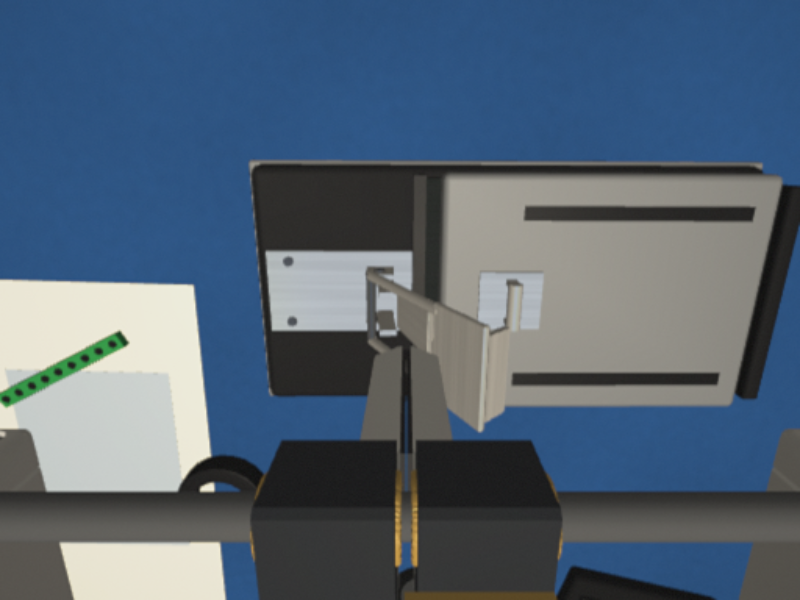

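The loop is being folded: the plate (460,370) now leans toward the lid with the fingers behind it. I keep pushing.

>>> arm_command(series="0 0 0 0.012 0 0.001 0; 0 0 0 0.012 0 0.001 0; 0 0 0 0.01 0 0 0; 0 0 0 0 0 0 0; 0 0 0 0 0 0 0")

```text
time: 6.95
tool_pos: [0.609, -0.1997, 0.1272]
ee_rot: [-1.579, -0.013, 0.332]
wrist_force: [-0.2, 0.1, 0.7]
width: 0.0003
```

```bash
python3 -c "
from h import *
to([-40,0,52])
im,p=snap('wrist','w6');cv2.imwrite('pics/w6z.png',cv2.resize(im,(800,600)))
"
```

```text
t 6.95 lat [-23.3  -0.1  55.7] F [-0.2  0.1  0.7] rot err [ 0.008 -0.     0.013] shift [-0.0167  0.0035  0.0001]
```

View pics/w6z.png

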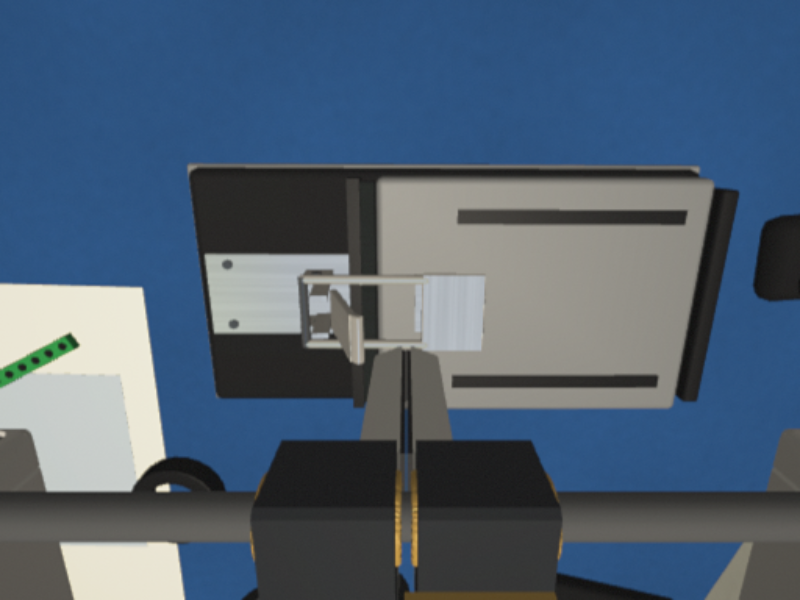

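The loop has dropped: the plate covers the bar at (455,312) and the rods lie flat at either side of the lever. Next I measure the lever end to place the fingers on its keeper side.

```bash
python3 -c "
from h import *
W=robot.camera_params('wrist')
for px in [(332,292),(352,315),(362,320),(362,361),(345,362),(352,362)]:
  print(px,[np.round(1000*lat(atz(W,px[0]*.64,px[1]*.64,.0715+z))) for z in (.04,.046,.052)])
print('plate',[np.round(1000*lat(atz(W,a*.64,b*.64,.0785))) for a,b in [(422,275),(485,275),(485,351),(422,350)]])
"
```

```text
(332, 292) [array([-58.,  21.,  40.]), array([-57.,  23.,  46.]), array([-56.,  25.,  52.])]
(352, 315) [array([-49.,  10.,  40.]), array([-49.,  12.,  46.]), array([-48.,  14.,  52.])]
(362, 320) [array([-45.,   7.,  40.]), array([-44.,  10.,  46.]), array([-44.,  12.,  52.])]
(362, 361) [array([-45., -14.,  40.]), array([-45., -11.,  46.]), array([-44.,  -8.,  52.])]
(345, 362) [array([-53., -14.,  40.]), array([-53., -12.,  46.]), array([-52.,  -9.,  52.])]
(352, 362) [array([-50., -14.,  40.]), array([-49., -12.,  46.]), array([-49.,  -9.,  52.])]
plate [array([-14.,  21.,   7.]), array([19., 21.,  7.]), array([ 22., -23.,   7.]), array([-14., -23.,   7.])]
```

Everything agrees: the plate spans -14 to +20 mm and the lever's outer edge is at -44 mm. I descend on the keeper side of the lever.

>>> arm_command(series="0.008 0 0.013 0.005 0.012 0 0; 0 0 0 0 0.012 0 0; 0 0 0 0 0.01 0 0; 0 0 0 0 0.006 0 0; 0 0 0 0 0 0 0")

```text
time: 7.5
tool_pos: [0.6124, -0.1982, 0.082]
ee_rot: [-1.568, 0.004, 0.33]
wrist_force: [-0.8, 0.6, 0.3]
width: 0.0003
```

```bash
python3 -c "
from h import *
to([-40,0,12])
im,p=snap('wrist','w7');cv2.imwrite('pics/w7z.png',cv2.resize(im,(800,600))[100:500])
im,p=snap('scene','s7');cv2.imwrite('pics/s7z.png',cv2.resize(im[60:180,140:300],None,fx=3.5,fy=3.5,interpolation=cv2.INTER_CUBIC))
"
```

```text
t 7.5 lat [-19.6   0.2  10.5] F [-0.6  0.8  0.3] rot err [-0.003 -0.002 -0.004] shift [-0.0204 -0.0014 -0.0002]
```

View pics/s7z.png

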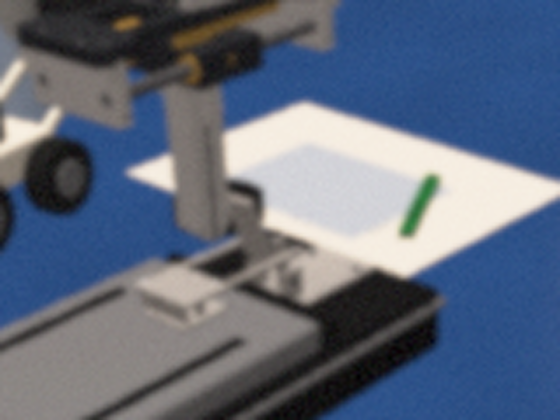

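View pics/w7z.png

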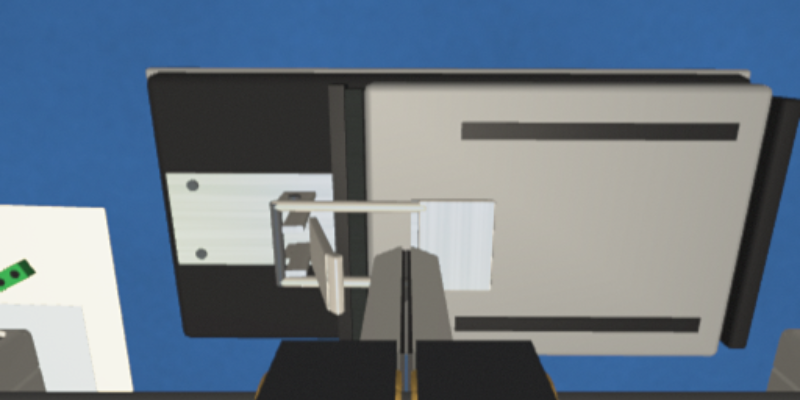

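The fingers are on the keeper side of the lever with the tip above the plate. I begin swinging the lever back.

>>> arm_command(series="0 0 0 -0.01 -0.001 0 0; 0 0 0 -0.01 -0.002 0 0; 0 0 0 -0.01 -0.002 0 0; 0 0 0 -0.01 -0.002 0 0; 0 0 0 0 0 0 0")

```text
time: 8.1
tool_pos: [0.5734, -0.213, 0.0944]
ee_rot: [-1.573, -0.002, 0.33]
wrist_force: [-0.4, 0.4, -0.6]
width: 0.0007
```

```bash
python3 -c "
from h import *
to([-76,0,20])
im,p=snap('wrist','w8');cv2.imwrite('pics/w8z.png',cv2.resize(im,(800,600))[100:500])
"
```

```text
t 8.1 lat [-61.3  -1.1  22.9] F [-0.2  0.5 -0.6] rot err [ 0.003 -0.002  0.002] shift [-0.0147  0.0029  0.001 ]
```

View pics/w8z.png

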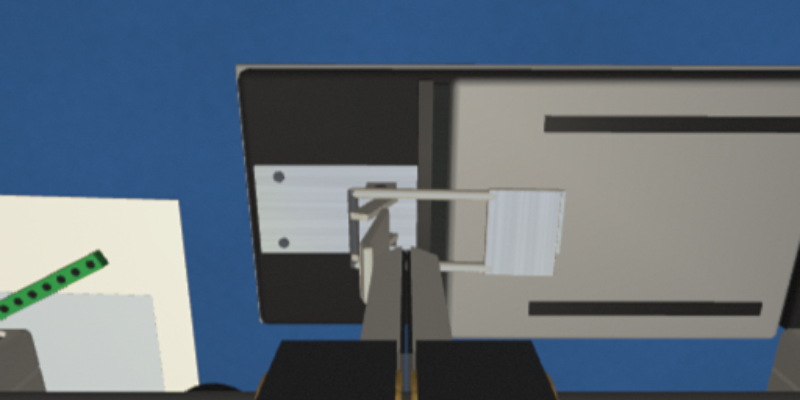

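The lever is being pushed and is now about upright, with the loop still on the bar. I continue along the arc.

>>> arm_command(series="0 0 0 -0.008 0.001 0 0; 0 0 0 -0.008 0.002 0 0; 0 0 0 -0.008 0.004 0 0; 0 0 0 -0.007 0.005 0 0; 0 0 0 0 0 0 0")

```text
time: 8.65
tool_pos: [0.5442, -0.2238, 0.0827]
ee_rot: [-1.576, -0.007, 0.331]
wrist_force: [1.4, 0.4, -0.0]
width: 0.0005
```

```bash
python3 -c "
from h import *
to([-106,0,2])
im,p=snap('wrist','w9');cv2.imwrite('pics/w9z.png',cv2.resize(im,(800,600))[100:500])
"
```

```text
t 8.65 lat [-92.4  -1.8  11.2] F [ 1.4 -0.1 -0. ] rot err [ 0.005 -0.001  0.007] shift [-0.0136  0.0091  0.0018]
```

View pics/w9z.png

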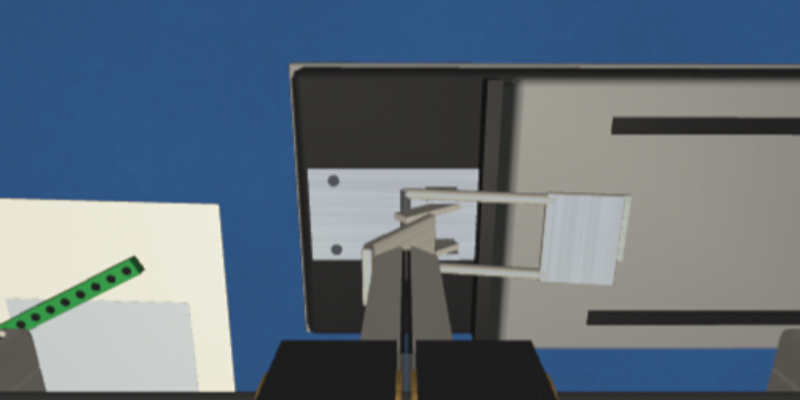

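A pale strip shows at the plate's far end, near (625,230). Before loading the seal I check that the lip is really hooked.

```bash
python3 -c "
from h import *
W=robot.camera_params('wrist')
for px in [(547,292),(630,295),(620,362),(612,385),(541,380)]:
  print(px,[np.round(1000*lat(atz(W,px[0]*.64,px[1]*.64,.0715+z))) for z in (0,.007,.014)])
w=cv2.imread('pics/w9.png')
im,p=snap('scene','s9')
cv2.imwrite('pics/s9z.png',np.hstack([cv2.resize(im[100:180,150:250],(400,320),interpolation=cv2.INTER_CUBIC),cv2.resize(w[170:260,330:430],(356,320),interpolation=cv2.INTER_CUBIC)]))
print(proj(p,wor([0,.013,0])),proj(p,wor([0,-.013,0])))
"
```

```text
(547, 292) [array([-27.,  21.,   0.]), array([-29.,  23.,   7.]), array([-32.,  25.,  14.])]
(630, 295) [array([12., 19.,  0.]), array([ 8., 21.,  7.]), array([ 5., 23., 14.])]
(620, 362) [array([ 11., -15.,   0.]), array([  8., -12.,   7.]), array([ 4., -8., 14.])]
(612, 385) [array([  9., -27.,   0.]), array([  6., -24.,   7.]), array([  2., -20.,  14.])]
(541, 380) [array([-26., -24.,   0.]), array([-28., -21.,   7.]), array([-31., -17.,  14.])]
[197.35129923 146.92919282] [188.50342686 143.26025992]
```

View pics/s9z.png

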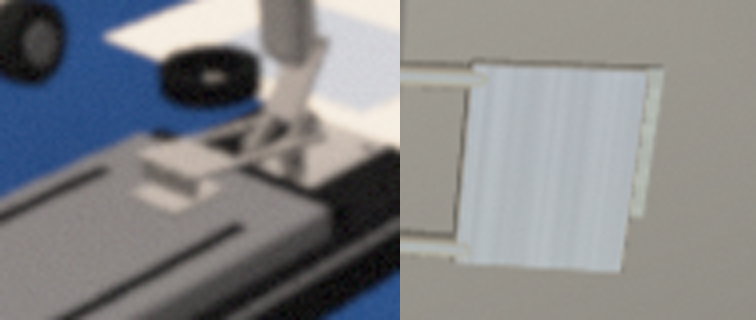

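The strip is the keeper's base plate showing past the hook (about 30 mm wide, on the lid). The hook end is at x≈+7 mm with its lip face down in front of the bar, so it is hooked. I continue along the arc.

>>> arm_command(series="0 0 0 -0.005 0.004 0 0; 0 0 0 -0.005 0.005 0 0; 0 0 0 -0.004 0.005 0 0; 0 0 0 -0.004 0.006 0 0; 0 0 0 0 0 0 0")

```text
time: 9.25
tool_pos: [0.5273, -0.2303, 0.0652]
ee_rot: [-1.578, -0.008, 0.332]
wrist_force: [0.3, -0.0, 1.2]
width: 0.0002
```

```bash
python3 -c "
from h import *
to([-115,0,-12])
im,p=snap('wrist','w10');cv2.imwrite('pics/w10z.png',cv2.resize(im,(800,600))[100:500])
"
```

```text
t 9.25 lat [-110.5   -2.4   -6.3] F [ 0.3 -0.1  1.2] rot err [0.008 0.    0.008] shift [-0.0045  0.0056  0.0024]
```

View pics/w10z.png

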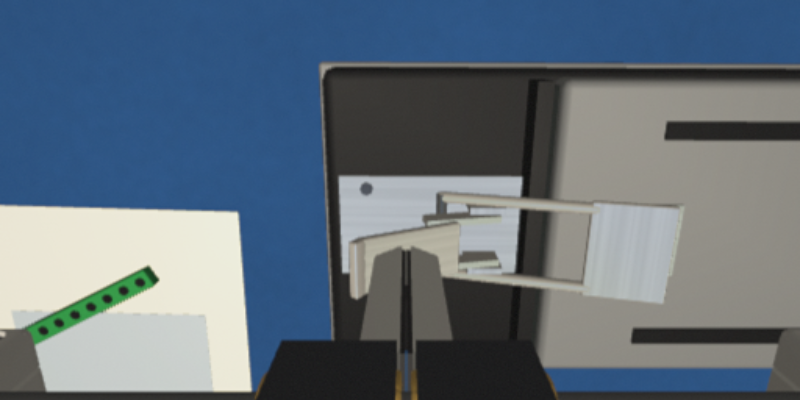

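```bash
python3 -c "
from h import *
W=robot.camera_params('wrist')
for px in [(596,303),(683,307),(663,402),(584,390)]:
  print(px,[np.round(1000*lat(atz(W,px[0]*.64,px[1]*.64,.0715+z))) for z in (0,.007,.014)])
for px in [(666,230),(632,436)]: print('slot',np.round(1000*lat(atz(W,px[0]*.64,px[1]*.64,.0615))))
w=cv2.imread('pics/w10.png')
im,p=snap('scene','s10')
cv2.imwrite('pics/s10z.png',np.hstack([cv2.resize(im[100:180,150:250],(400,320),interpolation=cv2.INTER_CUBIC),cv2.resize(w[170:260,360:460],(356,320),interpolation=cv2.INTER_CUBIC)]))
"
```

```text
(596, 303) [array([-30.,  20.,   0.]), array([-33.,  23.,   7.]), array([-36.,  25.,  14.])]
(683, 307) [array([ 8., 18.,  0.]), array([ 4., 21.,  7.]), array([-1., 23., 14.])]
(663, 402) [array([  7., -27.,   0.]), array([  2., -23.,   7.]), array([ -2., -19.,  14.])]
(584, 390) [array([-30., -21.,   0.]), array([-33., -17.,   7.]), array([-36., -14.,  14.])]
slot [  1.  50. -10.]
slot [  0. -52. -10.]
```

View pics/s10z.png

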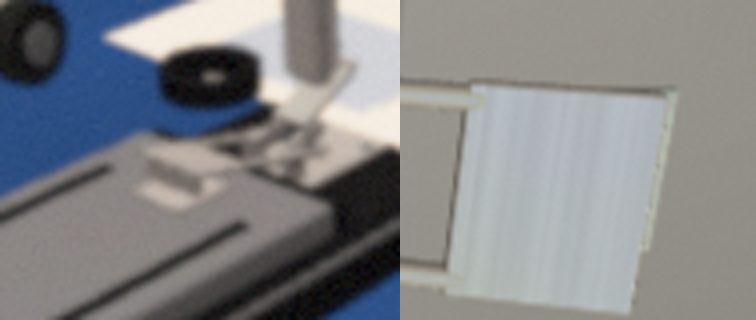

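The lid slots have moved about 4 mm toward the latch, so the hook is engaged and drawing the lid. I finish pressing the lever down.

>>> arm_command(series="0 0 0.008 -0.004 0.005 0.001 0; 0 0 0 -0.003 0.006 0.001 0; 0 0 0 -0.002 0.006 0 0; 0 0 0 -0.002 0.006 0 0; 0 0 0 0 0 0 0")

```text
time: 9.85
tool_pos: [0.5185, -0.2322, 0.0463]
ee_rot: [-1.582, -0.005, 0.333]
wrist_force: [-0.8, 0.6, 0.6]
width: 0.0004
```

```bash
python3 -c "
from h import *
to([-120,0,-29])
im,p=snap('wrist','w11');cv2.imwrite('pics/w11z.png',cv2.resize(im,(800,600))[100:500])
"
```

```text
t 9.85 lat [-119.5   -1.4  -25.2] F [-0.5  0.8  0.6] rot err [0.011 0.001 0.005] shift [-0.0005  0.0038  0.0014]
```

View pics/w11z.png

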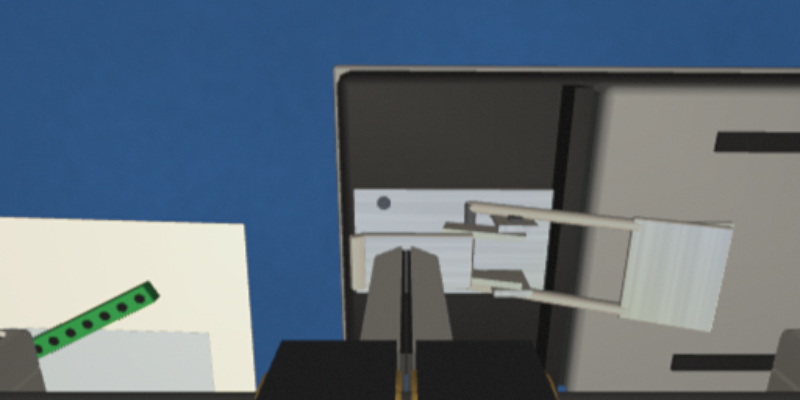

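The lever looks flat at (430,265) and the force has gone, so it seems to have snapped. I press lightly once to confirm it is at its stop.

>>> arm_command(series="0 0 0 0 0.003 0 0; 0 0 0 0 0.003 0 0; 0 0 0 0 0.002 0 0; 0 0 0 0 0 0 0")

```text
time: 10.3
tool_pos: [0.5184, -0.2324, 0.0459]
ee_rot: [-1.584, -0.006, 0.334]
wrist_force: [-0.2, 0.2, 0.2]
width: 0.0
```

```bash
python3 -c "
from h import *
to([-120,0,-29])"
```

```text
t 10.3 lat [-119.7   -1.5  -25.6] F [-0.1  0.2  0.2] rot err [0.013 0.002 0.006] shift [-0.0004  0.0033  0.0015]
```

>>> arm_command(series="0 0 0 0 0.006 0 0; 0 0 0 0 0.006 0 0; 0 0 0 0 0 0 0")

```text
time: 10.6
tool_pos: [0.519, -0.233, 0.0469]
ee_rot: [-1.588, -0.009, 0.334]
wrist_force: [0.3, -1.3, -0.9]
width: 0.0002
```

```bash
python3 -c "
from h import *
to([-120,0,-29])"
```

```text
t 10.6 lat [-119.3   -2.3  -24.6] F [-0.1 -1.4 -0.9] rot err [0.017 0.002 0.009] shift [-0.0007  0.0043  0.0024]
```

>>> arm_command(series="0 0 0 0 0.006 0 0")

```text
time: 10.7
tool_pos: [0.52, -0.2338, 0.0448]
ee_rot: [-1.591, -0.011, 0.334]
wrist_force: [-9.7, 4.9, 36.8]
width: 0.0009
```

>>> arm_command(series="0.01 0 0.01 0.005 -0.02 0 0; 0 0 0 0 -0.04 0 0; 0 0 0 0 -0.04 0 0; 0 0 0 0 -0.04 0.01 0; 0 0 0 0 -0.03 0.03 0; 0 0 0 0 0 0.03 0; 0 0 0 0 0 0 0")

```text
time: 11.4
tool_pos: [0.4978, -0.163, 0.2068]
ee_rot: [-1.567, 0.013, 0.331]
wrist_force: [0.8, -0.4, -0.4]
width: 0.0006
```

```bash
python3 -c "
from h import *
to([-120,0,-29])
im,p=snap('wrist','w12');cv2.imwrite('pics/w12z.png',cv2.resize(im[50:320,200:512],None,fx=2.2,fy=2.2))
im,p=snap('scene','s12');cv2.imwrite('pics/s12z.png',cv2.resize(im[70:220,100:280],None,fx=4,fy=4,interpolation=cv2.INTER_CUBIC))
"
```

```text
t 11.4 lat [-116.5   70.9  135.3] F [ 0.6 -0.6 -0.4] rot err [-0.004 -0.001 -0.013] shift [-0.0013  0.164  -0.0715]
```

View pics/w12z.png

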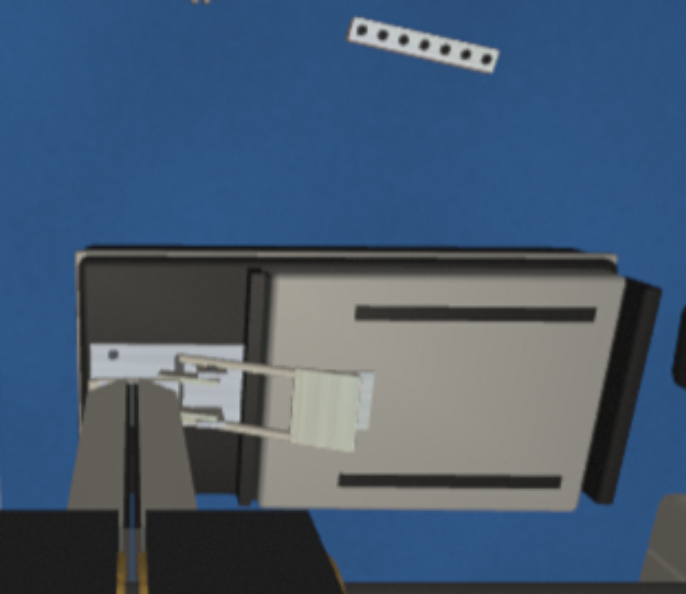

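View pics/s12z.png

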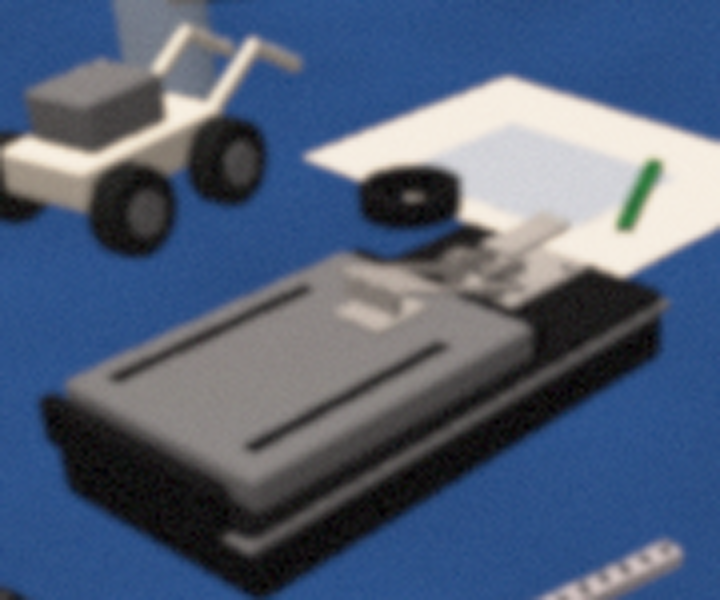

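```bash
python3 -c "
from h import *
S=robot.camera_params('scene')
f=lambda l:np.round((proj(S,wor(np.array(l)/1000))-[100,70])*4)
for q in (0,.15,.3):
  for y in (12,-12): 
    print(q,y,f([-75-68*np.cos(q)+8*np.sin(q),y,-16+68*np.sin(q)+8*np.cos(q)]))
print('hook end',f([5-6+0,22,7]),f([-1,-22,7]))
"
python3 - <<'E'
import cv2
a=cv2.imread('pics/s12.png')[110:160,170:270];cv2.imwrite('pics/s12zz.png',cv2.resize(a,(800,400),interpolation=cv2.INTER_CUBIC))
E
```

```text
0 12 [570. 227.]
0 -12 [538. 216.]
0.15 12 [567. 212.]
0.15 -12 [535. 201.]
0.3 12 [563. 198.]
0.3 -12 [531. 188.]
hook end [402. 300.] [342. 275.]
```

View pics/s12zz.png

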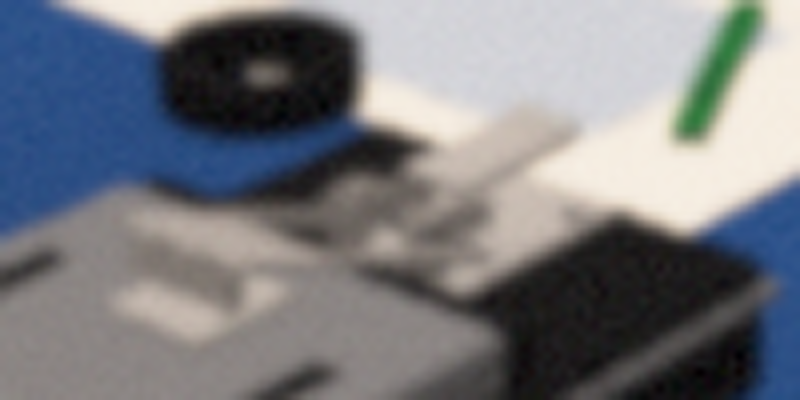

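>>> arm_command(series="0 0 0 -0.03 -0.03 0.03 0; 0 0 0 -0.03 -0.03 0.03 0; 0 0 0 -0.03 -0.02 0.03 0; 0 0 0 -0.03 0 0.03 0; 0 0 0 0 0 0 0; 0 0 0 0 0 0 0; 0 0 0 0 0 0 0; 0 0 0 0 0 0 0")

```text
time: 12.3
tool_pos: [0.3449, -0.0948, 0.2754]
ee_rot: [-1.551, 0.038, 0.32]
wrist_force: [-0.0, 0.0, -0.1]
width: 0.0
```

```bash
python3 -c "
from h import *
im,p=snap('top','t13');cv2.imwrite('pics/t13z.png',cv2.resize(im[90:265,275:410],None,fx=3.4,fy=3.4,interpolation=cv2.INTER_CUBIC));print(robot.get_obs()['time'])
cv2.imwrite('pics/t13.png',im)
im,p=snap('wrist','w13');cv2.imwrite('pics/w13z.png',cv2.resize(im,(800,600)))
"
```

```text
12.35
```

View pics/t13z.png

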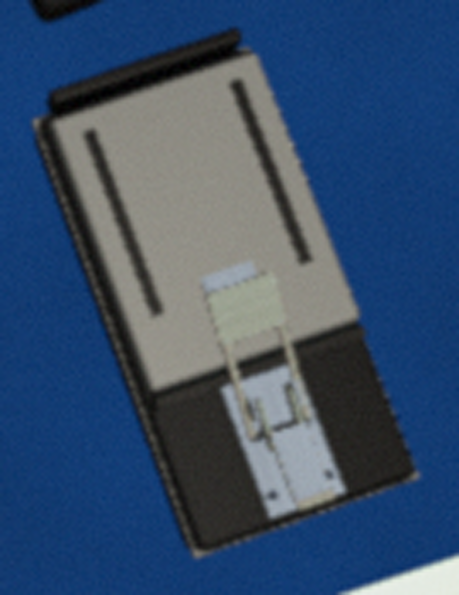

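View pics/w13z.png

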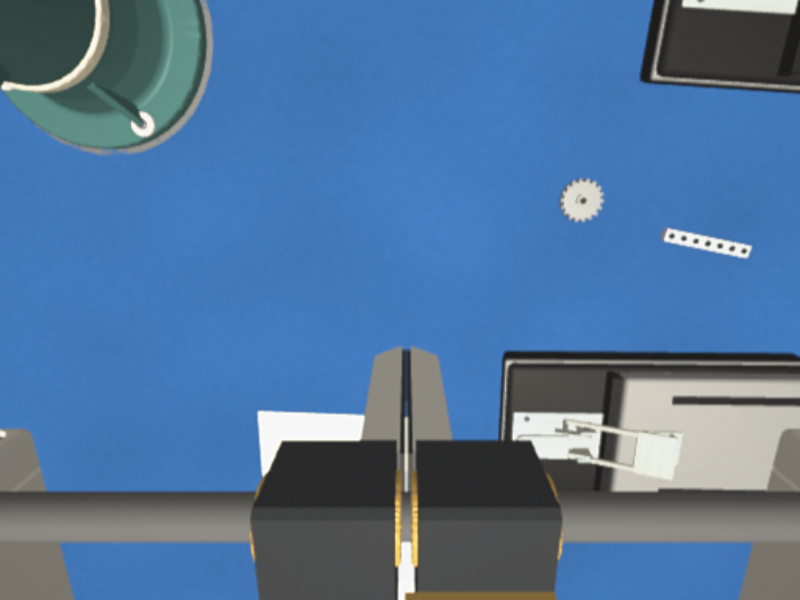

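The top view shows the lever flat on its plate, the hook over the keeper, and the lid slots shifted about 3 px (≈6 mm) toward the latch. The lever-end corners in the scene view match q≈0 to 0.05, and the arm is clear, so I hand in the job.

```bash
python3 -c "
from h import *
print(robot.get_obs()['wrist_force']); print(robot.close_job())"
```

```text
[0.07275803 0.04324786 0.08839565]
the job is handed in; nothing more can be done
None
```

The long case is latched and the job is handed in at about 12.4 s. I folded the loop down so its hook dropped behind the keeper bar, then swung the lever back and down until it snapped flat.

**Last checks:**
- **Lever:** its end matches q≈0 to 0.05 in the scene view, and a press on it met a hard stop.
- **Lid:** drawn about 6 mm toward the latch, with the hook plate still over the bar.
- **Clearance:** the arm is clear of everything, with about 0 N at the wrist. The arm stayed well clear of the short case.

**What disagreed or went wrong:**
- **Fingertip position:** the visible fingertips sit about 21 mm behind the reported TCP. My first push therefore passed just over the loop without touching it, and I repeated it lower.
- **Last press:** the press that confirmed the lever was shut briefly read 37 N up at the wrist. The fingertips were against the lever stop, and this is under the 120 N wrist limit.

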